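# Strip the bend fixture and put its parts away

### The arm

A 7-joint arm with a two-finger parallel gripper is mounted at the origin on the work surface. World frame = base frame: x ahead of the robot, y to its left, z up, the work surface at z = 0. Lengths are in m, angles in rad, forces in N, time in s.
With the tool pointing down it reaches from about 0.425 to 0.95 m from the base axis. Payload 4.7 kg.
Tool frame: the origin (TCP) lies at the very end of the fingers, on their centre line; the grasp point (between the pads) lies env.pinch_z behind it (env.pinch_z is the distance from the TCP to the grasp point, in m); z points along the fingers, y is the line along which they close (so a half turn about z gives the same grasp; the last joint's range is limited). The gripper opens to 87 mm and grips with 3 to 60 N. Pads are 19 mm wide; open, the fingers measure 117 mm over their backs; the gripper's body (75 mm by 190 mm) begins 51 mm behind the grasp point.
Start: joints at [-1.284, 0.469, -0.049, 1.532, 0.024, 1.141, -0.082], TCP at [0.21, 0.642, 0.223] pointing down, gripper open.
Joint ranges: [-2.59, 2.59], [-0.33, 1.99], [-1.39, 1.29], [0.1, 2.45], [-1.04, 4.18], [0.21, 1.99], [-2.66, 2.66]. Speed limits (rad/s): [2.57, 2.57, 3.14, 3.14, 3.14, 3.14, 3.14].

### API

Orientations are given as a 3x3 rotation matrix whose columns are the frame's x, y, z axes.
In Python, from station import env gives the robot as it stands.
- The arm moves only by the tool send_rows, never from a script. Its argument "moves" is a list that holds one entry, the list of rows, each a list of 7 numbers: the turn, a rotation vector about the tool's x, y, z in degrees, then the shift along the tool's x, y, z in m, then the opening, from 0 (shut) to 1 (fully open). In form: [[[ax, ay, az, dx, dy, dz, fingers], ...]]. A call has 1 to 20 rows; each row is the pose to reach, as a shift and turn from the pose commanded when the call began, along the tool's axes at that moment; what a row does not reach only later rows make up. A row lasts 1/10 s, in which the tool goes at most 50 mm and 8.59 degrees, less where a joint would pass 70% of its speed; a pose out of reach is approached as far as the arm can. A call with a gripper value outside its range is refused whole. The fingers move at their own pace and stop on an object; "grip_force" is the grip in N (left out, the last holds). Time passes only in rows, so rows that repeat a pose let the fingers close. It gives the time, the measured TCP pose, the force, the opening and the grip force at its end, in the units of the state.
- env.get_obs(): the state, without advancing time (a new reading comes with each control period).
- env.grab_frame(name): name is "side" or "top"; returns the picture (420x560x3 uint8, red, green, blue); there is no depth.
- env.camera_info(name): a dict with "camera_matrix" (3x3 intrinsics, pixels), "pose" (4x4, takes a point from camera to world coordinates). Camera axes: x right, y up, looking along -z (the intrinsics and any distortion apply to the point x, -y, -z); pixel columns grow to the right and rows downward; lengths in m; the calibration is good to about 2 mm. A picture is of the moment at which its call begins. camera_info takes no time and is no camera call.
- env.finish_job(): hands the job in; it is judged then, once.
The state is a dict: "clock": time; "joint_positions": joint angles; "dq": joint speeds; "joint_efforts": joint torques, N m; "eef_pos": TCP position; "eef_rot": TCP orientation; "contact_force": force on the tool from outside, world axes, zero at the start; "ft_torque": the same for the moment, N m; "width": finger opening in m; "gripper_force": force on a finger pad.
Only numpy, scipy, OpenCV 4.12 (cv2) and the standard library are available. Lean on these libraries where they do the work, as an engineer would, in place of code of your own. Each camera call takes 0.05 s, during which the arm holds its last target. There are 200 camera calls.

### The job

Strip the three-point bend fixture on the load cell from the top down and put every part away in its own place, lying flat and square in it: first the green specimen bar into the grooves of the white specimen rack, then the two roller supports into the oak nests lined in their own colours (blue band to blue, yellow band to yellow, either one first), and last the aluminium bed into the grey tray. Set the parts down, do not drop them, and neither lean on the load cell with the gripper nor knock the dial gauge.

Things in the scene. Friction and masses are not known exactly. Their poses are not given: they have to be found in the camera images.
- specimen: green test bar 150 x 24 x 10 mm, 68 g, a thin white line round its middle; lies loose across the two rollers of the supports, which stand 104 mm apart, its underside 96 mm above the bench (36 mm above the bed's top), clear space under its middle between the supports. Origin: centre of the underside; x along its 150 mm length, z up.
- support_blue: roller support, black steel block with a blue band, about 280 g: foot 30 (x) x 56 mm (y), sides upright to 22 mm, then 16 mm wide (x) to 30 mm, a 10 mm bright roller along y on top (36 mm high in all). Stands loose on the bed, 52 mm from its centre towards either end, x along the bed. Origin: centre of the underside; z up. A half turn about z makes no difference.
- support_yellow: roller support of the same size and form and weight, bright steel with a yellow colour band; stands at the bed's other end, 104 mm from the blue one. Origin: centre of the underside; x along the bed's length, y along the roller, z up.
- bed: bright aluminium bed of the fixture, bar 180 x 60 x 20 mm with an 8 mm slot along the middle of its top, about 0.55 kg; lies loose and centred on the load cell, underside 40 mm above the bench. Origin: centre of the underside; x along its 180 mm length, z up. A half turn makes no difference.
- loadcell: fixed pancake load cell, steel disc 120 mm across and 30 mm high with a bright boss 70 mm across on top, up to 40 mm, on which the bed rests; a connector stub sticks out 16 mm at its +y side. The gripper must not lean on it (40 N or more). Origin: centre of the underside, on the bench.
- specimen_rack: place of the specimen, fixed white rack 190 x 70 mm: two ledges 18 mm wide at x = +-56 mm, 18 mm high, with lugs to 28 mm leaving a groove 46 mm wide (y) along x; end stops 25 mm high, 178 mm apart; 94 mm open between the ledges over a 6 mm base. The bar goes along x on both ledges, underside 18 mm over the bench. Origin: centre of the underside, on the bench; z up.
- nest_blue: place of the blue-banded support, fixed oak block 62 x 88 mm, 9 mm high, with a blue-lined pocket 50 mm (x) by 76 mm (y), its floor 4 mm above the bench, lip 5 mm above the floor. The support stands in it with its x along the nest's x. Origin: centre of the underside, on the bench; z up.
- nest_yellow: place of the yellow-banded support, the same oak block with a yellow-lined pocket 50 mm (x) by 76 mm (y), floor 4 mm above the bench, lip 5 mm above the floor. Origin: centre of the underside, on the bench; z up.
- bed_tray: place of the bed, fixed grey sheet-metal tray 214 x 90 mm with black rubber lining: inside 204 mm (x) by 80 mm (y), floor 4 mm above the bench, lip 5 mm above the floor. The bed lies with its length along x. Origin: centre of the underside, on the bench; z up.
- gauge: dial gauge on a dark blue magnetic base 50 x 40 x 50 mm, 126 mm high in all, standing loose on the bench beyond the fixture (on the side away from the robot); to be left where it stands. Origin: centre of the underside.
Mind the look-alikes: they are no part of the job. What is shaped like the bed but red is not meant.

How it is judged:
By the outcome, as a careful person would: the job done as asked, in the order asked, and still so for the second after the job is handed in, with the robot touching nothing.
It also fails if it takes over 112 s, if anything falls off the work surface, if the arm or the gripper's body presses on something with over 40 N, if the wrist force passes 120 N, or if a joint passes its speed limit or range.

## Working session

There is one attempt and no reset: what is moved stays moved. The work goes in short steps, Python scripts to look and compute and a tool call to move; the robot and the scene stay as the last step left them, time stands still between calls to the robot, and variables do not carry over. Pictures are saved under pics/ and viewed, at most 16 in all, crops included, and the job is handed in when it is done.

Besides the shell and the picture viewer there is one more tool, called as name(argument=value, ...), one argument or row to a line, values as JSON. send_rows: Moves the arm, as the interface text tells. Its arguments: {"type":"object","properties":{"moves":{"type":"array"},"grip_force":{"type":"number"}},"required":["moves"]}

```bash
ls; mkdir -p pics; python3 - <<'E'
from station import env
import cv2,numpy as np
o=env.get_obs()
for k in ("clock","eef_pos","eef_rot","width","contact_force"):print(k,np.round(o[k],4))
print(env.pinch_z)
for n in("top","side"):
    f=env.grab_frame(n);cv2.imwrite(f"pics/{n}0.png",f[:,:,::-1])
    c=env.camera_info(n);print({k:np.round(v,4) if not isinstance(v,str) else v for k,v in c.items()})
E
```

```text
pics
clock 0.0
eef_pos [0.2094 0.6411 0.2215]
eef_rot [[-9.506e-01  3.105e-01 -6.000e-04]
 [ 3.105e-01  9.506e-01 -1.900e-03]
 [-0.000e+00 -2.000e-03 -1.000e+00]]
width 0.0868
contact_force [ 0.1213 -0.2576  0.5987]
0.0187
{'camera_matrix': array([[388.8996,   0.    , 285.6658],
       [  0.    , 388.8996, 212.2224],
       [  0.    ,   0.    ,   1.    ]]), 'pose': array([[ 0.0056,  0.9908, -0.1351,  0.3881],
       [-0.9998,  0.0078,  0.0159,  0.0098],
       [ 0.0168,  0.135 ,  0.9907,  1.1719],
       [ 0.    ,  0.    ,  0.    ,  1.    ]])}
{'camera_matrix': array([[529.1431,   0.    , 281.375 ],
       [  0.    , 529.1431, 204.2688],
       [  0.    ,   0.    ,   1.    ]]), 'pose': array([[ 0.7985,  0.3624, -0.4807, -0.0492],
       [-0.6017,  0.458 , -0.6543, -0.8123],
       [-0.017 ,  0.8117,  0.5838,  0.7971],
       [ 0.    ,  0.    ,  0.    ,  1.    ]])}
```

View pics/top0.png

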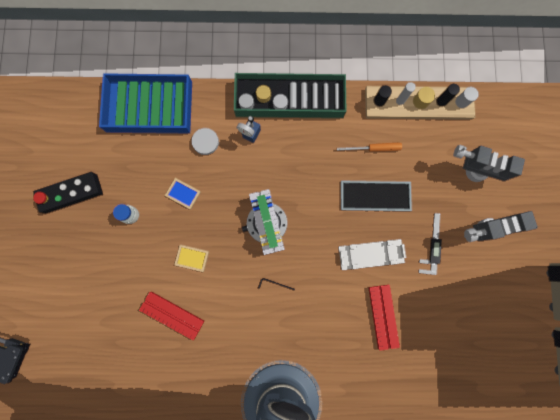

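View pics/side0.png

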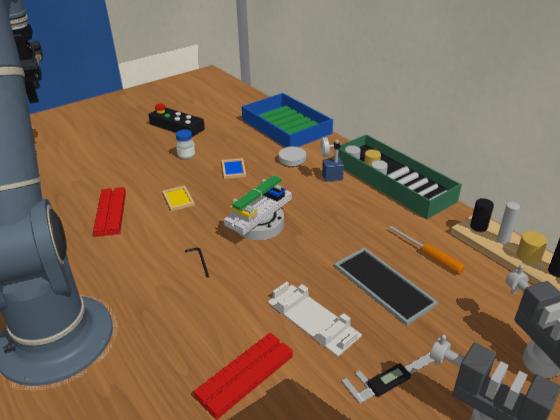

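Top view: fixture around (267,222), blue nest (183,193), yellow nest (192,258), tray (376,196), rack (372,255), gauge (248,128), red decoys (172,315) and (384,317). Next I measure by masks.

```bash
cat > h.py <<'E'
from station import env
import cv2,numpy as np
def ray(n,uv):
    c=env.camera_info(n);K,P=c["camera_matrix"],c["pose"]
    uv=np.atleast_2d(np.float64(uv));d=np.c_[(uv[:,0]-K[0,2])/K[0,0],-(uv[:,1]-K[1,2])/K[1,1],-np.ones(len(uv))]
    return P[:3,3],d@P[:3,:3].T
def plane(n,uv,z):
    o,d=ray(n,uv);return (o+d*((z-o[2])/d[:,2])[:,None])[:,:2]
def proj(n,X):
    c=env.camera_info(n);K,P=c["camera_matrix"],c["pose"]
    p=(np.atleast_2d(X)-P[:3,3])@P[:3,:3];return np.c_[K[0,0]*p[:,0]/-p[:,2]+K[0,2],K[1,1]*-p[:,1]/-p[:,2]+K[1,2]]
def hsv(f):return cv2.cvtColor(f,cv2.COLOR_RGB2HSV)
def blobs(n,f,lo,hi,box,z,amin=30):
    m=cv2.inRange(hsv(f),lo,hi);k=np.zeros_like(m);x0,y0,x1,y1=box;k[y0:y1,x0:x1]=m[y0:y1,x0:x1]
    out=[]
    for c in cv2.findContours(k,cv2.RETR_EXTERNAL,cv2.CHAIN_APPROX_NONE)[0]:
        if cv2.contourArea(c)<amin:continue
        w=plane(n,c[:,0,:],z)
        (cx,cy),(a,b),t=cv2.minAreaRect(np.float32(w*1000))
        if a<b:a,b,t=b,a,t+90
        out.append((round(cx,1),round(cy,1),round(a,1),round(b,1),round((t+90)%180-90,1)))
    return out
E
python3 - <<'E'
from h import *
T=cv2.imread("pics/top0.png")[:,:,::-1].copy();S=cv2.imread("pics/side0.png")[:,:,::-1].copy()
print("spec",blobs("top",T,(45,100,40),(80,255,255),(230,170,310,270),.106),blobs("side",S,(45,100,40),(80,255,255),(220,170,310,240),.106))
print("nb",blobs("top",T,(105,150,120),(125,255,255),(160,170,210,215),.004),blobs("side",S,(105,150,120),(125,255,255),(215,150,255,185),.004))
print("ny",blobs("top",T,(20,150,120),(35,255,255),(170,240,215,275),.004),blobs("side",S,(20,150,120),(35,255,255),(155,180,200,215),.004))
print("tray",blobs("top",T,(0,0,0),(180,255,60),(335,175,420,215),.006),blobs("side",S,(0,0,0),(180,255,60),(325,240,445,325),.006))
print("rack",blobs("top",T,(0,0,150),(180,50,255),(330,235,412,275),.02),blobs("side",S,(0,0,150),(180,50,255),(260,275,365,355),.02))
print("bedsil",blobs("top",T,(0,0,120),(180,60,255),(235,180,300,265),.06))
print("blue",blobs("top",T,(105,120,60),(125,255,255),(240,180,290,265),.08,4),"yel",blobs("top",T,(20,120,100),(35,255,255),(240,180,300,265),.08,4))
A=cv2.resize(T[175:270,220:315],(600,600),interpolation=cv2.INTER_CUBIC);cv2.imwrite("pics/a.png",A[:,:,::-1])
B=cv2.resize(S[165:245,215:305],(675,600),interpolation=cv2.INTER_CUBIC);cv2.imwrite("pics/b.png",B[:,:,::-1])
C=cv2.resize(T[170:275,330:430],(570,598),interpolation=cv2.INTER_CUBIC);cv2.imwrite("pics/c.png",C[:,:,::-1])
E
```

```text
spec [(472.9, 35.6, 69.5, 21.8, 16.0), (546.1, 55.1, 68.6, 21.5, 14.7)] [(506.1, 36.6, 157.0, 33.6, 14.9)]
nb [(603.8, 305.4, 69.6, 44.3, 62.1)] [(604.9, 307.2, 62.6, 46.7, 61.5)]
ny [(408.5, 270.9, 71.3, 45.6, 77.0)] [(409.9, 272.2, 70.8, 49.6, 77.6)]
tray [(601.0, -284.9, 198.0, 71.4, -89.5)] [(601.8, -286.0, 197.3, 74.3, 89.5)]
rack [(412.4, -182.0, 69.1, 25.0, 6.4), (420.6, -251.8, 104.5, 71.7, -83.8), (430.9, -336.9, 71.3, 51.7, 6.2)] [(420.3, -271.0, 202.2, 84.6, -83.2)]
bedsil [(437.1, 27.9, 61.7, 24.6, -73.7), (533.0, 38.2, 148.2, 89.2, 14.8)]
blue [(548.0, 77.7, 15.2, 9.1, -70.9), (558.8, 38.3, 8.6, 8.5, 0.6), (569.9, 83.9, 14.2, 2.9, -89.5)] yel [(447.1, 52.2, 16.9, 4.8, -75.6)]
```

View pics/a.png

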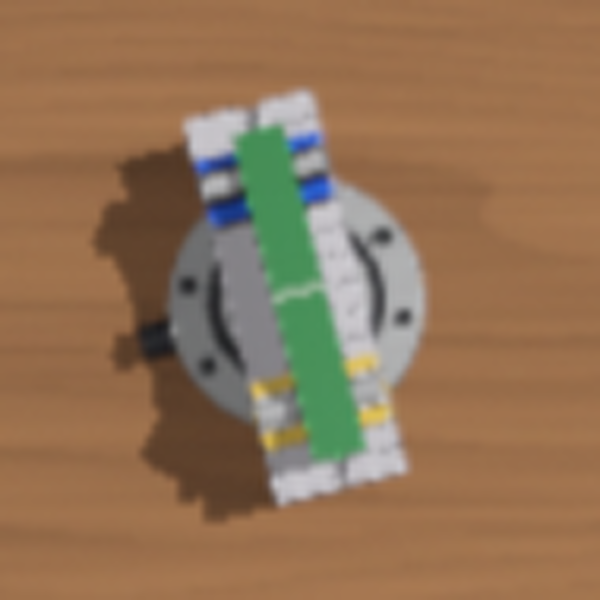

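View pics/b.png

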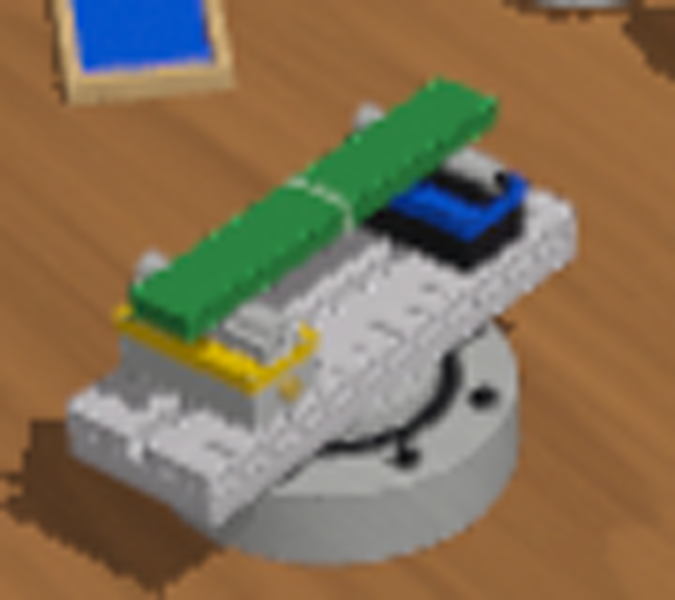

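View pics/c.png

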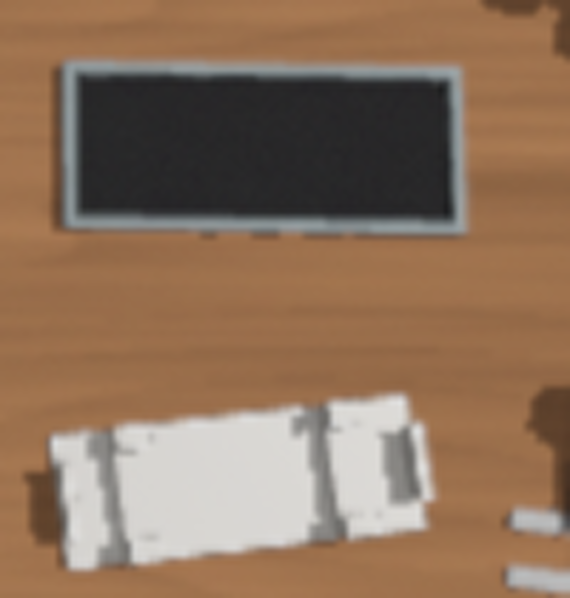

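Crops show the fixture at about 15° in world: white line at full-image (267.5,221), blue support toward +x, yellow toward the robot. The tray corners are clear. The rack's long axis runs about 6° off -y, with shadows at the ledges.

```bash
cat >> h.py <<'E'
def union(n,f,lo,hi,box,z,k=7):
    m=cv2.inRange(hsv(f),lo,hi);x0,y0,x1,y1=box;M=np.zeros_like(m);M[y0:y1,x0:x1]=m[y0:y1,x0:x1]
    M=cv2.morphologyEx(M,cv2.MORPH_OPEN,np.ones((2,2)));v,u=np.nonzero(M)
    (a,b),(w,h),t=cv2.minAreaRect(np.float32(plane(n,np.c_[u,v],z)*1000))
    if w<h:w,h,t=h,w,t+90
    return np.round([a,b,w,h,(t+90)%180-90],1)
def go(x,y,z,yaw):
    """tool shift to reach world x,y,z (m) with the tool y axis at yaw deg, tool down"""
    from scipy.spatial.transform import Rotation as R
    o=env.get_obs();p,r=np.array(o["eef_pos"]),np.array(o["eef_rot"])
    c,s=np.cos(np.radians(yaw)),np.sin(np.radians(yaw))
    t=np.array([[-s,c,0],[c,s,0],[0,0,-1.]])
    print("turn",np.round(R.from_matrix(r.T@t).as_rotvec(degrees=True),1),"shift",np.round(r.T@(np.array([x,y,z])-p),4),"| pos",np.round(p,4),"yaw",round(np.degrees(np.arctan2(r[1,1],r[0,1])),1),"w",round(float(o["width"]),4),"F",np.round(o["contact_force"],1),"t",o["clock"])
E
python3 - <<'E'
from h import *
T=cv2.imread("pics/top0.png")[:,:,::-1].copy();S=cv2.imread("pics/side0.png")[:,:,::-1].copy()
print("spec",union("top",T,(45,100,40),(80,255,255),(230,170,310,270),.106))
for z in(.006,.018):print("rack",z,union("top",T,(0,0,130),(180,50,255),(330,235,412,275),z),union("side",S,(0,0,130),(180,50,255),(260,275,365,355),z))
q=np.array([(185,118),(312,90),(408,470),(278,505)])*95/600+[220,175]
w=plane("top",q,.06);print("bed",w,w.mean(0))
r=np.array([(50,437),(405,395),(430,530),(70,570)])/5.7+[330,170]
print("rackcorn",plane("top",r,.015),plane("top",r,.015).mean(0))
print("gauge",plane("top",[[250,133]],.05))
go(.5095,.0455,.20,105)
E
```

```text
spec [506.5  42.5 144.6  21.6  14.9]
rack 0.006 [ 420.  -272.2  197.2   72.6  -83.3] [ 427.5 -264.6  205.    88.1  -83.2]
rack 0.018 [ 419.6 -269.3  195.2   71.9  -83.3] [ 420.3 -272.9  201.9   86.7  -83.2]
bed [[ 0.59316113  0.09776588]
 [ 0.60675944  0.0396315 ]
 [ 0.43277563 -0.00559754]
 [ 0.41672735  0.05278433]] [0.51235589 0.04614604]
rackcorn [[ 0.4437362  -0.16727676]
 [ 0.46689226 -0.35419203]
 [ 0.39674437 -0.36482996]
 [ 0.3751481  -0.17676783]] [ 0.42063023 -0.26576665]
gauge [[0.77932736 0.09979318]]
turn [ -0.1  -0.  -33.1] shift [-0.4702 -0.4729  0.0225] | pos [0.2095 0.6411 0.2216] yaw 71.9 w 0.0871 F [ 0.  -0.7 -0.1] t 0.1
```

send_rows(
  moves=[
    [[0, 0, -33, -0.472, -0.476, 0.022, 1], [0, 0, -33, -0.472, -0.476, 0.022, 1], [0, 0, -33, -0.472, -0.476, 0.022, 1], [0, 0, -33, -0.472, -0.476, 0.022, 1], [0, 0, -33, -0.472, -0.476, 0.022, 1], [0, 0, -33, -0.472, -0.476, 0.022, 1], [0, 0, -33, -0.472, -0.476, 0.022, 1], [0, 0, -33, -0.472, -0.476, 0.022, 1], [0, 0, -33, -0.472, -0.476, 0.022, 1], [0, 0, -33, -0.472, -0.476, 0.022, 1], [0, 0, -33, -0.472, -0.476, 0.022, 1], [0, 0, -33, -0.472, -0.476, 0.022, 1], [0, 0, -33, -0.472, -0.476, 0.022, 1], [0, 0, -33, -0.472, -0.476, 0.022, 1], [0, 0, -33, -0.472, -0.476, 0.022, 1], [0, 0, -33, -0.472, -0.476, 0.022, 1], [0, 0, -33, -0.472, -0.476, 0.022, 1], [0, 0, -33, -0.472, -0.476, 0.022, 1], [0, 0, -33, -0.472, -0.476, 0.022, 1], [0, 0, -33, -0.472, -0.476, 0.022, 1]],
  ],
  grip_force=25,
)

```text
clock: 2.1
eef_pos: [0.5102, 0.0433, 0.2006]
eef_rot: [[-0.966, -0.259, 0.0], [-0.259, 0.966, 0.0], [-0.0, 0.0, -1.0]]
contact_force: [0.6, 0.4, 0.4]
width: 0.0866
gripper_force: 0.0
```

```bash
python3 - <<'E'
from h import *
go(.507,.043,.091,105)
f=env.grab_frame("side");cv2.imwrite("pics/s1.png",f[:,:,::-1])
E
```

```text
turn [ 0.  0. -0.] shift [0.0032 0.0005 0.1096] | pos [0.5102 0.0433 0.2006] yaw 105.0 w 0.0866 F [0.6 0.4 0.4] t 2.1
```

View pics/s1.png

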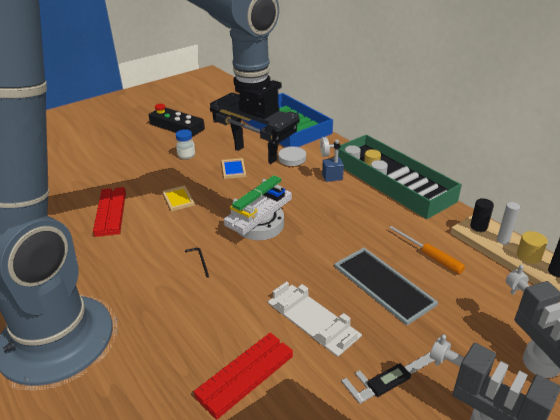

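The gripper sits above the fixture, with its closing line across the bar. I'll descend and close.

send_rows(
  moves=[
    [[0, 0, 0, 0.003, 0, 0.04, 1], [0, 0, 0, 0.003, 0, 0.07, 1], [0, 0, 0, 0.003, 0, 0.09, 1], [0, 0, 0, 0.003, 0, 0.1, 1], [0, 0, 0, 0.003, 0, 0.108, 1], [0, 0, 0, 0.003, 0, 0.109, 1], [0, 0, 0, 0.003, 0, 0.109, 1], [0, 0, 0, 0.003, 0, 0.109, 0.2], [0, 0, 0, 0.003, 0, 0.109, 0.2], [0, 0, 0, 0.003, 0, 0.109, 0.2], [0, 0, 0, 0.003, 0, 0.109, 0.2], [0, 0, 0, 0.003, 0, 0.109, 0.2], [0, 0, 0, 0.003, 0, 0.109, 0.2], [0, 0, 0, 0.003, 0, 0.109, 0.2]],
  ],
  grip_force=25,
)

```text
clock: 3.55
eef_pos: [0.5075, 0.0419, 0.0915]
eef_rot: [[-0.966, -0.257, -0.0], [-0.257, 0.966, 0.0], [0.0, 0.0, -1.0]]
contact_force: [0.2, 0.7, 0.2]
width: 0.0393
gripper_force: 0.0
```

send_rows(
  moves=[
    [[0, 0, 0, 0, 0, 0, 0], [0, 0, 0, 0, 0, 0, 0], [0, 0, 0, 0, 0, 0, 0], [0, 0, 0, 0, 0, 0, 0], [0, 0, 0, 0, 0, 0, 0], [0, 0, 0, 0, 0, 0, 0]],
  ],
)

```text
clock: 4.15
eef_pos: [0.5075, 0.0418, 0.0915]
eef_rot: [[-0.966, -0.257, -0.0], [-0.257, 0.966, 0.0], [0.0, 0.0, -1.0]]
contact_force: [0.5, -0.1, 0.2]
width: 0.024
gripper_force: 25.0
```

send_rows(
  moves=[
    [[0, 0, 0, 0, 0, -0.005, 0], [0, 0, 0, 0, 0, -0.015, 0], [0, 0, 0, 0, 0, -0.04, 0], [0, 0, 0, 0, 0, -0.07, 0], [0, 0, 0, 0, 0, -0.1, 0], [0, 0, 0, 0, 0, -0.12, 0], [0, 0, 0, 0, 0, -0.12, 0], [0, 0, 0, 0, 0, -0.12, 0]],
  ],
)

```text
clock: 4.95
eef_pos: [0.5074, 0.0418, 0.2118]
eef_rot: [[-0.966, -0.257, 0.001], [-0.257, 0.966, 0.0], [-0.001, 0.0, -1.0]]
contact_force: [-1.6, 0.2, -0.9]
width: 0.0238
gripper_force: 25.0
```

```bash
python3 - <<'E'
from h import *
go(.420,-.268,.2,6.5)
f=env.grab_frame("side");cv2.imwrite("pics/s2.png",f[80:300,150:400,::-1])
E
```

```text
turn [ 0.   0.  98.4] shift [ 0.1641 -0.2769  0.0116] | pos [0.5074 0.0418 0.2118] yaw 104.9 w 0.0238 F [-1.6  0.2 -0.9] t 4.95
```

View pics/s2.png

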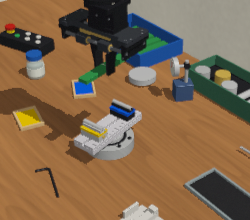

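The bar is held and clear, and both supports still stand on the bed. On to the rack.

send_rows(
  moves=[
    [[0, 0, 98.4, 0.164, -0.277, 0.01, 0], [0, 0, 98.4, 0.164, -0.277, 0.01, 0], [0, 0, 98.4, 0.164, -0.277, 0.01, 0], [0, 0, 98.4, 0.164, -0.277, 0.01, 0], [0, 0, 98.4, 0.164, -0.277, 0.01, 0], [0, 0, 98.4, 0.164, -0.277, 0.01, 0], [0, 0, 98.4, 0.164, -0.277, 0.01, 0], [0, 0, 98.4, 0.164, -0.277, 0.01, 0], [0, 0, 98.4, 0.164, -0.277, 0.01, 0], [0, 0, 98.4, 0.164, -0.277, 0.01, 0], [0, 0, 98.4, 0.164, -0.277, 0.01, 0], [0, 0, 98.4, 0.164, -0.277, 0.01, 0], [0, 0, 98.4, 0.164, -0.277, 0.01, 0], [0, 0, 98.4, 0.164, -0.277, 0.01, 0], [0, 0, 98.4, 0.164, -0.277, 0.01, 0], [0, 0, 98.4, 0.164, -0.277, 0.01, 0], [0, 0, 98.4, 0.164, -0.277, 0.01, 0], [0, 0, 98.4, 0.164, -0.277, 0.01, 0]],
  ],
)

```text
clock: 6.8
eef_pos: [0.4203, -0.2681, 0.2015]
eef_rot: [[-0.113, 0.994, 0.0], [0.994, 0.113, 0.0], [0.0, 0.0, -1.0]]
contact_force: [-0.1, -0.9, -0.5]
width: 0.0236
gripper_force: 25.0
```

```bash
python3 - <<'E'
from h import *
go(.420,-.268,.05,6.5)
f=env.grab_frame("top")
cv2.imwrite("pics/t3.png",f[:,:,::-1])
A=cv2.resize(f[175:270,220:315],(600,600),interpolation=cv2.INTER_CUBIC);cv2.imwrite("pics/t3c.png",A[:,:,::-1])
f=env.grab_frame("side");B=cv2.resize(f[185:365,230:390],(533,600),interpolation=cv2.INTER_CUBIC);cv2.imwrite("pics/s3.png",B[:,:,::-1])
E
```

```text
turn [ 0. -0.  0.] shift [ 1.000e-04 -3.000e-04  1.515e-01] | pos [ 0.4203 -0.2681  0.2015] yaw 6.5 w 0.0236 F [-0.1 -0.9 -0.5] t 6.8
```

View pics/t3c.png

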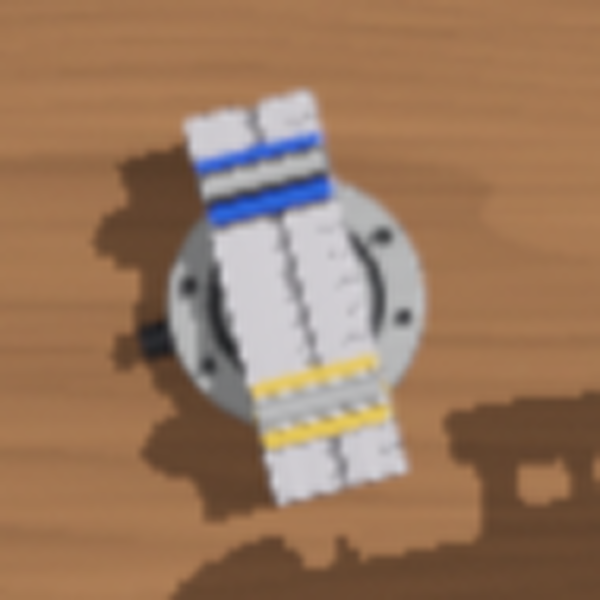

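View pics/s3.png

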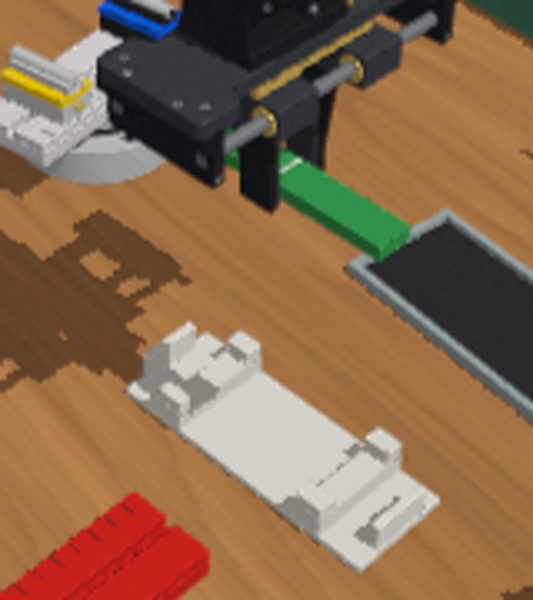

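The crops show the white line just beside the finger rather than under it. I'll check the grip offset by ray-casting.

```bash
python3 - <<'E'
from h import *
print("line orig",plane("top",[[267.5,220.9]],.106),plane("side",[[257.7,191.0]],.106))
print("now line,end",plane("side",[[317.,234.5],[350,253.]],.216))
f=cv2.imread("pics/t3.png")[:,:,::-1].copy()
m=cv2.inRange(hsv(f),(45,100,40),(80,255,255));m[:,:300]=0;m[:150]=0
v,u=np.nonzero(m);print(len(u),u.min(),u.max(),v.min(),v.max());w=plane("top",np.c_[u,v],.216);print(w.min(0),w.max(0))
print("blue",union("top",f,(105,120,60),(125,255,255),(240,180,290,265),.082),"yel",union("top",f,(20,120,100),(35,255,255),(240,180,300,265),.082))
E
```

```text
line orig [[0.50892852 0.04263604]] [[0.5084833 0.0385258]]
now line,end [[ 0.42368087 -0.27140785]
 [ 0.4352646  -0.34259133]]
182 363 393 248 258
[ 0.40677639 -0.26965596] [ 0.43160653 -0.19585961]
blue [559.6  58.8  53.5  29.9 -75.3] yel [449.3  30.6  41.9  33.6 -35.4]
```

Bar spans y = -0.195 to -0.345, so it is centred on the rack to within about 2 mm. Lower it.

send_rows(
  moves=[
    [[0, 0, 0, 0, 0, 0.04, 0], [0, 0, 0, 0, 0, 0.08, 0], [0, 0, 0, 0, 0, 0.12, 0], [0, 0, 0, 0, 0, 0.145, 0], [0, 0, 0, 0, 0, 0.16, 0], [0, 0, 0, 0, 0, 0.17, 0], [0, 0, 0, 0, 0, 0.177, 0], [0, 0, 0, 0, 0, 0.181, 0], [0, 0, 0, 0, 0, 0.184, 0], [0, 0, 0, 0, 0, 0.186, 0], [0, 0, 0, 0, 0, 0.186, 0]],
  ],
)

```text
clock: 8.0
eef_pos: [0.4205, -0.268, 0.0157]
eef_rot: [[-0.113, 0.994, 0.0], [0.994, 0.113, 0.0], [-0.0, 0.0, -1.0]]
contact_force: [-0.2, 0.7, -1.2]
width: 0.0234
gripper_force: 25.0
```

send_rows(
  moves=[
    [[0, 0, 0, 0, 0, 0.001, 0], [0, 0, 0, 0, 0, 0.0015, 0], [0, 0, 0, 0, 0, 0.002, 0], [0, 0, 0, 0, 0, 0.002, 0]],
  ],
)

```text
clock: 8.4
eef_pos: [0.4204, -0.268, 0.0135]
eef_rot: [[-0.113, 0.994, 0.0], [0.994, 0.113, 0.0], [0.0, 0.0, -1.0]]
contact_force: [-1.0, -0.1, -1.0]
width: 0.0238
gripper_force: 25.0
```

send_rows(
  moves=[
    [[0, 0, 0, 0, 0, 0.0003, 0], [0, 0, 0, 0, 0, 0.0006, 0], [0, 0, 0, 0, 0, 0.0009, 0], [0, 0, 0, 0, 0, 0.0012, 0], [0, 0, 0, 0, 0, 0.0012, 0]],
  ],
)

```text
clock: 8.9
eef_pos: [0.4203, -0.268, 0.0134]
eef_rot: [[-0.113, 0.994, 0.001], [0.994, 0.113, 0.001], [0.001, 0.001, -1.0]]
contact_force: [-3.5, 2.2, 13.6]
width: 0.0238
gripper_force: 25.0
```

Contact felt. Release and rise.

send_rows(
  moves=[
    [[0, 0, 0, 0, 0, 0, 0.5], [0, 0, 0, 0, 0, 0, 0.6], [0, 0, 0, 0, 0, 0, 0.6], [0, 0, 0, 0, 0, 0, 0.6], [0, 0, 0, 0, 0, 0, 0.6], [0, 0, 0, 0, 0, -0.02, 0.6], [0, 0, 0, 0, 0, -0.06, 0.8], [0, 0, 0, 0, 0, -0.1, 1], [0, 0, 0, 0, 0, -0.14, 1], [0, 0, 0, 0, 0, -0.18, 1], [0, 0, 0, 0, 0, -0.185, 1]],
  ],
)

```text
clock: 10.0
eef_pos: [0.4227, -0.2698, 0.2017]
eef_rot: [[-0.113, 0.994, 0.009], [0.994, 0.113, -0.003], [-0.004, 0.008, -1.0]]
contact_force: [0.8, -0.9, -0.4]
width: 0.0829
gripper_force: 0.0
```

```bash
python3 - <<'E'
from h import *
f=env.grab_frame("top");cv2.imwrite("pics/t4.png",f[:,:,::-1])
m=cv2.inRange(hsv(f),(20,110,120),(32,255,255));m[:,:255]=0;m[:,285:]=0;m[:225]=0;m[250:]=0
v,u=np.nonzero(m);print(len(u),u.min(),u.max(),v.min(),v.max())
print(union("top",f,(20,110,120),(32,255,255),(255,225,290,250),.082))
print(union("top",f,(105,120,60),(125,255,255),(240,180,290,265),.082))
s=env.grab_frame("side");print(union("side",s,(20,110,120),(32,255,255),(220,190,275,225),.082))
print("bar side",union("side",s,(45,100,40),(80,255,255),(260,270,370,360),.025))
B=cv2.resize(s[185:365,230:390],(533,600),interpolation=cv2.INTER_CUBIC);cv2.imwrite("pics/s4.png",B[:,:,::-1])
go(.560,.059,.2,15)
E
```

```text
70 260 280 232 245
[449.6  30.   43.   34.2 -35.4]
[559.6  58.8  53.5  29.9 -75.3]
[452.8  18.7  70.1  24.9 -62.3]
bar side [ 419.2 -274.8  151.6   27.5  -83.7]
turn [ 0.1  0.  -8.5] shift [ 0.3092  0.1754 -0.0015] | pos [ 0.4209 -0.2681  0.1982] yaw 6.5 w 0.0856 F [-0.2 -0.4 -0.6] t 10.1
```

View pics/s4.png

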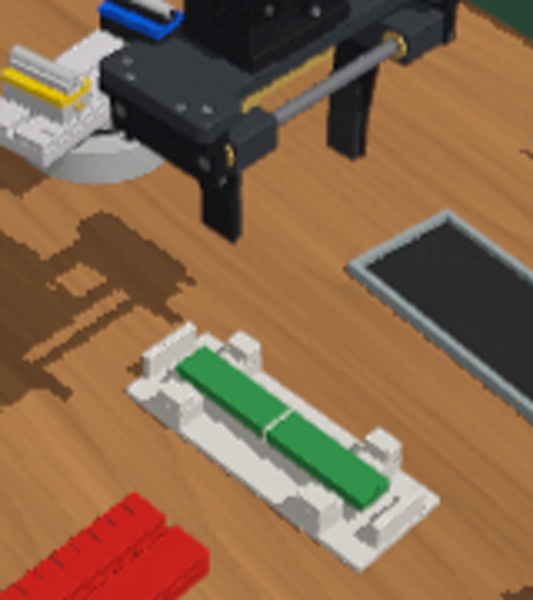

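The bar lies flat in both grooves. Next, the blue support.

send_rows(
  moves=[
    [[0, 0, -8.5, 0.309, 0.175, -0.002, 1], [0, 0, -8.5, 0.309, 0.175, -0.002, 1], [0, 0, -8.5, 0.309, 0.175, -0.002, 1], [0, 0, -8.5, 0.309, 0.175, -0.002, 1], [0, 0, -8.5, 0.309, 0.175, -0.002, 1], [0, 0, -8.5, 0.309, 0.175, -0.002, 1], [0, 0, -8.5, 0.309, 0.175, -0.002, 1], [0, 0, -8.5, 0.309, 0.175, -0.002, 1], [0, 0, -8.5, 0.309, 0.175, -0.002, 1], [0, 0, -8.5, 0.309, 0.175, -0.002, 1], [0, 0, -8.5, 0.309, 0.175, -0.002, 1], [0, 0, -8.5, 0.309, 0.175, -0.002, 1], [0, 0, -8.5, 0.309, 0.175, -0.002, 1], [0, 0, -8.5, 0.309, 0.175, -0.002, 1]],
  ],
)

```text
clock: 11.5
eef_pos: [0.5591, 0.0583, 0.1995]
eef_rot: [[-0.258, 0.966, 0.0], [0.966, 0.258, 0.0], [0.0, 0.0, -1.0]]
contact_force: [0.6, 0.8, 0.2]
width: 0.0869
gripper_force: 0.0
```

```bash
python3 - <<'E'
from h import *
print(plane("top",np.array([[321,400],[263,177]])*95/600+[220,175],.082))
go(.560,.059,.069,15)
E
```

```text
[[0.46258262 0.03348306]
 [0.56250893 0.0605772 ]]
turn [ 0. -0. -0.] shift [0.0005 0.001  0.1305] | pos [0.5591 0.0583 0.1995] yaw 15.0 w 0.0869 F [0.6 0.8 0.2] t 11.5
```

send_rows(
  moves=[
    [[0, 0, 0, 0.001, 0.002, 0.04, 1], [0, 0, 0, 0.001, 0.002, 0.08, 1], [0, 0, 0, 0.001, 0.002, 0.105, 1], [0, 0, 0, 0.001, 0.002, 0.118, 1], [0, 0, 0, 0.001, 0.002, 0.126, 1], [0, 0, 0, 0.001, 0.002, 0.13, 1], [0, 0, 0, 0.001, 0.002, 0.13, 0.5], [0, 0, 0, 0.001, 0.002, 0.13, 0.4], [0, 0, 0, 0.001, 0.002, 0.13, 0.4], [0, 0, 0, 0.001, 0.002, 0.13, 0.1], [0, 0, 0, 0.001, 0.002, 0.13, 0], [0, 0, 0, 0.001, 0.002, 0.13, 0], [0, 0, 0, 0.001, 0.002, 0.13, 0], [0, 0, 0, 0.001, 0.002, 0.13, 0], [0, 0, 0, 0.001, 0.002, 0.13, 0], [0, 0, 0, 0.001, 0.002, 0.13, 0]],
  ],
  grip_force=35,
)

```text
clock: 13.1
eef_pos: [0.5612, 0.0604, 0.0694]
eef_rot: [[-0.259, 0.966, 0.001], [0.966, 0.259, 0.0], [-0.0, 0.001, -1.0]]
contact_force: [1.2, 0.5, 0.0]
width: 0.0295
gripper_force: 35.0
```

Gripped at 30 mm. Lift.

send_rows(
  moves=[
    [[0, 0, 0, 0, 0, -0.004, 0], [0, 0, 0, 0, 0, -0.012, 0], [0, 0, 0, 0, 0, -0.03, 0], [0, 0, 0, 0, 0, -0.06, 0], [0, 0, 0, 0, 0, -0.09, 0], [0, 0, 0, 0, 0, -0.12, 0], [0, 0, 0, 0, 0, -0.12, 0], [0, 0, 0, 0, 0, -0.12, 0]],
  ],
)

```text
clock: 13.9
eef_pos: [0.5604, 0.0603, 0.1895]
eef_rot: [[-0.259, 0.966, 0.0], [0.966, 0.259, 0.001], [0.001, 0.0, -1.0]]
contact_force: [-0.7, -0.1, -3.6]
width: 0.0297
gripper_force: 35.0
```

```bash
python3 - <<'E'
from h import *
go(.604,.306,.15,-28)
E
```

```text
turn [ 0. -0. 43.] shift [0.226  0.1057 0.0396] | pos [0.5604 0.0603 0.1895] yaw 15.0 w 0.0297 F [-0.7 -0.1 -3.6] t 13.9
```

send_rows(
  moves=[
    [[0, 0, 43, 0.226, 0.106, 0, 0], [0, 0, 43, 0.226, 0.106, 0, 0], [0, 0, 43, 0.226, 0.106, 0, 0], [0, 0, 43, 0.226, 0.106, 0, 0], [0, 0, 43, 0.226, 0.106, 0, 0], [0, 0, 43, 0.226, 0.106, 0.02, 0], [0, 0, 43, 0.226, 0.106, 0.04, 0], [0, 0, 43, 0.226, 0.106, 0.07, 0], [0, 0, 43, 0.226, 0.106, 0.1, 0], [0, 0, 43, 0.226, 0.106, 0.11, 0], [0, 0, 43, 0.226, 0.106, 0.12, 0], [0, 0, 43, 0.226, 0.106, 0.12, 0], [0, 0, 43, 0.226, 0.106, 0.12, 0]],
  ],
)

```text
clock: 15.2
eef_pos: [0.6054, 0.3062, 0.0702]
eef_rot: [[0.47, 0.883, 0.001], [0.883, -0.47, 0.001], [0.001, 0.001, -1.0]]
contact_force: [-0.1, -0.2, -3.0]
width: 0.0295
gripper_force: 35.0
```

```bash
python3 - <<'E'
from h import *
go(.604,.306,.015,-28)
f=env.grab_frame("side");cv2.imwrite("pics/s5.png",cv2.resize(f[90:230,140:340],(800,560),interpolation=cv2.INTER_CUBIC)[:,:,::-1])
E
```

```text
turn [ 0.  -0.1 -0. ] shift [-0.0009 -0.0012  0.0552] | pos [0.6054 0.3062 0.0702] yaw -28.0 w 0.0295 F [-0.1 -0.2 -3. ] t 15.2
```

View pics/s5.png

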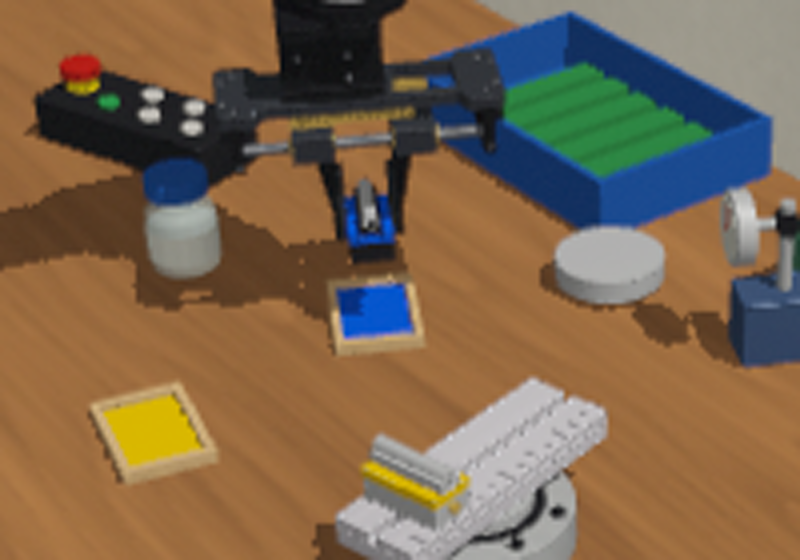

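The support hangs upright over the blue nest, clear of the jar. Lower it gently.

send_rows(
  moves=[
    [[0, 0, 0, -0.001, -0.001, 0.02, 0], [0, 0, 0, -0.001, -0.001, 0.035, 0], [0, 0, 0, -0.001, -0.001, 0.045, 0], [0, 0, 0, -0.001, -0.001, 0.05, 0], [0, 0, 0, -0.001, -0.001, 0.053, 0], [0, 0, 0, -0.001, -0.001, 0.055, 0], [0, 0, 0, -0.001, -0.001, 0.056, 0], [0, 0, 0, -0.001, -0.001, 0.0565, 0], [0, 0, 0, -0.001, -0.001, 0.0568, 0]],
  ],
)

```text
clock: 16.15
eef_pos: [0.6037, 0.3057, 0.0135]
eef_rot: [[0.469, 0.883, 0.001], [0.883, -0.469, 0.001], [0.001, 0.0, -1.0]]
contact_force: [-1.5, 0.4, 3.1]
width: 0.0295
gripper_force: 35.0
```

send_rows(
  moves=[
    [[0, 0, 0, 0, 0, 0.0003, 0], [0, 0, 0, 0, 0, 0.0003, 0], [0, 0, 0, 0, 0, 0.0003, 0.5], [0, 0, 0, 0, 0, 0.0003, 0.5], [0, 0, 0, 0, 0, 0.0003, 0.5], [0, 0, 0, 0, 0, 0.0003, 0.5], [0, 0, 0, 0, 0, -0.01, 0.5], [0, 0, 0, 0, 0, -0.04, 0.6], [0, 0, 0, 0, 0, -0.08, 0.8], [0, 0, 0, 0, 0, -0.12, 1], [0, 0, 0, 0, 0, -0.16, 1], [0, 0, 0, 0, 0, -0.17, 1], [0, 0, 0, 0, 0, -0.17, 1]],
  ],
)

```text
clock: 17.45
eef_pos: [0.6046, 0.306, 0.1853]
eef_rot: [[0.469, 0.883, 0.004], [0.883, -0.469, 0.003], [0.004, 0.002, -1.0]]
contact_force: [-0.3, -0.4, -0.3]
width: 0.0825
gripper_force: 0.0
```

```bash
python3 - <<'E'
from h import *
go(.462,.0335,.183,15)
E
```

```text
turn [  0.2  -0.2 -43. ] shift [-0.3075  0.002   0.001 ] | pos [0.6046 0.306  0.1853] yaw -28.0 w 0.0825 F [-0.3 -0.4 -0.3] t 17.45
```

send_rows(
  moves=[
    [[0, 0, -43, -0.308, 0.002, 0, 1], [0, 0, -43, -0.308, 0.002, 0, 1], [0, 0, -43, -0.308, 0.002, 0, 1], [0, 0, -43, -0.308, 0.002, 0, 1], [0, 0, -43, -0.308, 0.002, 0, 1], [0, 0, -43, -0.308, 0.002, 0, 1], [0, 0, -43, -0.308, 0.002, 0, 1], [0, 0, -43, -0.308, 0.002, 0, 1], [0, 0, -43, -0.308, 0.002, 0, 1], [0, 0, -43, -0.308, 0.002, 0, 1], [0, 0, -43, -0.308, 0.002, 0, 1], [0, 0, -43, -0.308, 0.002, 0, 1]],
  ],
)

```text
clock: 18.65
eef_pos: [0.4608, 0.0336, 0.1823]
eef_rot: [[-0.261, 0.965, -0.0], [0.965, 0.261, -0.0], [-0.0, -0.0, -1.0]]
contact_force: [-0.2, -0.2, 0.1]
width: 0.0869
gripper_force: 0.0
```

```bash
python3 - <<'E'
from h import *
go(.462,.0335,.069,15)
f=env.grab_frame("side");cv2.imwrite("pics/s6.png",cv2.resize(f[120:250,180:340],(738,600),interpolation=cv2.INTER_CUBIC)[:,:,::-1])
E
```

```text
turn [-0.   0.   0.1] shift [-0.0003  0.0011  0.1133] | pos [0.4608 0.0336 0.1823] yaw 15.1 w 0.0869 F [-0.2 -0.2  0.1] t 18.65
```

View pics/s6.png

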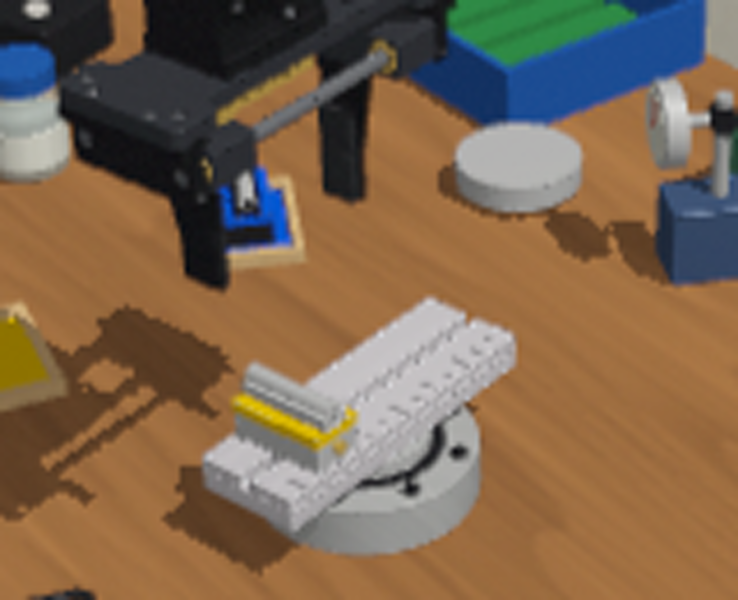

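Blue support is in its nest and the bed is undisturbed. Grip the yellow one.

send_rows(
  moves=[
    [[0, 0, 0, 0, 0.001, 0.04, 1], [0, 0, 0, 0, 0.001, 0.07, 1], [0, 0, 0, 0, 0.001, 0.09, 1], [0, 0, 0, 0, 0.001, 0.103, 1], [0, 0, 0, 0, 0.001, 0.11, 1], [0, 0, 0, 0, 0.001, 0.113, 1], [0, 0, 0, 0, 0.001, 0.113, 0.5], [0, 0, 0, 0, 0.001, 0.113, 0.4], [0, 0, 0, 0, 0.001, 0.113, 0.4], [0, 0, 0, 0, 0.001, 0.113, 0.1], [0, 0, 0, 0, 0.001, 0.113, 0], [0, 0, 0, 0, 0.001, 0.113, 0], [0, 0, 0, 0, 0.001, 0.113, 0], [0, 0, 0, 0, 0.001, 0.113, 0], [0, 0, 0, 0, 0.001, 0.113, 0], [0, 0, 0, 0, 0.001, 0.113, 0]],
  ],
  grip_force=35,
)

```text
clock: 20.3
eef_pos: [0.4618, 0.033, 0.0696]
eef_rot: [[-0.259, 0.966, 0.0], [0.966, 0.259, 0.0], [-0.0, 0.001, -1.0]]
contact_force: [0.4, 0.8, -1.2]
width: 0.0296
gripper_force: 35.0
```

send_rows(
  moves=[
    [[0, 0, 0, 0, 0, -0.004, 0], [0, 0, 0, 0, 0, -0.012, 0], [0, 0, 0, 0, 0, -0.03, 0], [0, 0, 0, 0, 0, -0.06, 0], [0, 0, 0, 0, 0, -0.09, 0], [0, 0, 0, 0, 0, -0.12, 0], [0, 0, 0, 0, 0, -0.12, 0], [0, 0, 0, 0, 0, -0.12, 0]],
  ],
)

```text
clock: 21.1
eef_pos: [0.4612, 0.033, 0.1898]
eef_rot: [[-0.259, 0.966, 0.001], [0.966, 0.259, 0.001], [0.001, 0.001, -1.0]]
contact_force: [-0.1, 1.0, -3.0]
width: 0.0292
gripper_force: 35.0
```

```bash
python3 - <<'E'
from h import *
go(.409,.2715,.07,-12.8)
E
```

```text
turn [ 0.  -0.  27.8] shift [0.2438 0.0112 0.12  ] | pos [0.4612 0.033  0.1898] yaw 15.0 w 0.0292 F [-0.1  1.  -3. ] t 21.1
```

send_rows(
  moves=[
    [[0, 0, 27.8, 0.244, 0.011, 0, 0], [0, 0, 27.8, 0.244, 0.011, 0, 0], [0, 0, 27.8, 0.244, 0.011, 0, 0], [0, 0, 27.8, 0.244, 0.011, 0, 0], [0, 0, 27.8, 0.244, 0.011, 0, 0], [0, 0, 27.8, 0.244, 0.011, 0.02, 0], [0, 0, 27.8, 0.244, 0.011, 0.04, 0], [0, 0, 27.8, 0.244, 0.011, 0.07, 0], [0, 0, 27.8, 0.244, 0.011, 0.1, 0], [0, 0, 27.8, 0.244, 0.011, 0.11, 0], [0, 0, 27.8, 0.244, 0.011, 0.12, 0], [0, 0, 27.8, 0.244, 0.011, 0.12, 0], [0, 0, 27.8, 0.244, 0.011, 0.12, 0], [0, 0, 27.8, 0.244, 0.011, 0.12, 0]],
  ],
)

```text
clock: 22.5
eef_pos: [0.4097, 0.272, 0.0706]
eef_rot: [[0.222, 0.975, 0.002], [0.975, -0.222, 0.002], [0.002, 0.001, -1.0]]
contact_force: [0.7, -0.6, -2.2]
width: 0.0296
gripper_force: 35.0
```

```bash
python3 - <<'E'
from h import *
go(.409,.2715,.0136,-12.8)
E
```

```text
turn [ 0.1 -0.1  0. ] shift [-0.0008 -0.0007  0.057 ] | pos [0.4097 0.272  0.0706] yaw -12.8 w 0.0296 F [ 0.7 -0.6 -2.2] t 22.5
```

send_rows(
  moves=[
    [[0, 0, 0, 0, 0, 0.02, 0], [0, 0, 0, 0, 0, 0.035, 0], [0, 0, 0, 0, 0, 0.045, 0], [0, 0, 0, 0, 0, 0.05, 0], [0, 0, 0, 0, 0, 0.053, 0], [0, 0, 0, 0, 0, 0.055, 0], [0, 0, 0, 0, 0, 0.056, 0], [0, 0, 0, 0, 0, 0.0565, 0], [0, 0, 0, 0, 0, 0.057, 0]],
  ],
)

```text
clock: 23.4
eef_pos: [0.4092, 0.2717, 0.0136]
eef_rot: [[0.221, 0.975, 0.0], [0.975, -0.221, 0.001], [0.001, -0.0, -1.0]]
contact_force: [-2.6, -1.7, 12.4]
width: 0.0295
gripper_force: 35.0
```

Seated with 12 N. Release and rise.

send_rows(
  moves=[
    [[0, 0, 0, 0, 0, 0, 0.5], [0, 0, 0, 0, 0, 0, 0.5], [0, 0, 0, 0, 0, 0, 0.5], [0, 0, 0, 0, 0, 0, 0.5], [0, 0, 0, 0, 0, -0.01, 0.5], [0, 0, 0, 0, 0, -0.04, 0.6], [0, 0, 0, 0, 0, -0.08, 0.8], [0, 0, 0, 0, 0, -0.12, 1], [0, 0, 0, 0, 0, -0.16, 1], [0, 0, 0, 0, 0, -0.17, 1], [0, 0, 0, 0, 0, -0.17, 1]],
  ],
)

```text
clock: 24.5
eef_pos: [0.4099, 0.2722, 0.1846]
eef_rot: [[0.221, 0.975, 0.003], [0.975, -0.221, 0.004], [0.004, 0.002, -1.0]]
contact_force: [-0.4, -0.2, -0.3]
width: 0.0823
gripper_force: 0.0
```

```bash
python3 - <<'E'
from h import *
f=env.grab_frame("top");cv2.imwrite("pics/t7.png",cv2.resize(f[160:285,155:315],(768,600),interpolation=cv2.INTER_CUBIC)[:,:,::-1])
go(.5124,.046,.183,105)
E
```

```text
turn [ 1.000e-01 -0.000e+00 -1.178e+02] shift [-0.197   0.1509 -0.0003] | pos [0.4088 0.2715 0.1829] yaw -12.8 w 0.0841 F [ 0.4 -0.1 -1.3] t 24.55
```

View pics/t7.png

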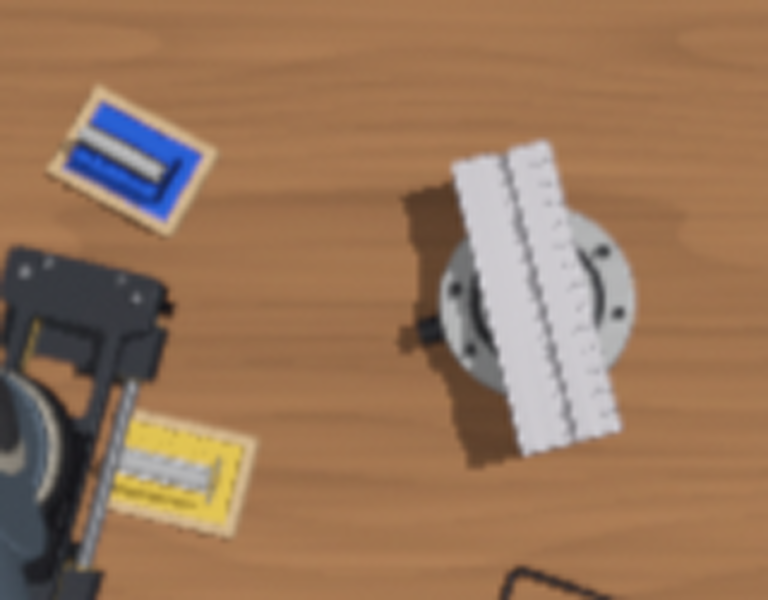

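Both supports sit square in their nests. The bed corners are at crop (452,162), (548,140), (620,430), (523,457). Move above the bed.

send_rows(
  moves=[
    [[0, 0, -118, -0.197, 0.151, 0, 1], [0, 0, -118, -0.197, 0.151, 0, 1], [0, 0, -118, -0.197, 0.151, 0, 1], [0, 0, -118, -0.197, 0.151, 0, 1], [0, 0, -118, -0.197, 0.151, 0, 1], [0, 0, -118, -0.197, 0.151, 0, 1], [0, 0, -118, -0.197, 0.151, 0, 1], [0, 0, -118, -0.197, 0.151, 0, 1], [0, 0, -118, -0.197, 0.151, 0, 1], [0, 0, -118, -0.197, 0.151, 0, 1], [0, 0, -118, -0.197, 0.151, 0, 1], [0, 0, -118, -0.197, 0.151, 0, 1], [0, 0, -118, -0.197, 0.151, 0, 1], [0, 0, -118, -0.197, 0.151, 0, 1], [0, 0, -118, -0.197, 0.151, 0, 1], [0, 0, -118, -0.197, 0.151, 0, 1], [0, 0, -118, -0.197, 0.151, 0, 1], [0, 0, -118, -0.197, 0.151, 0, 1]],
  ],
)

```text
clock: 26.35
eef_pos: [0.5121, 0.0459, 0.1817]
eef_rot: [[-0.965, -0.261, -0.002], [-0.261, 0.965, -0.0], [0.002, 0.0, -1.0]]
contact_force: [-0.0, 0.2, 0.0]
width: 0.0869
gripper_force: 0.0
```

```bash
python3 - <<'E'
from h import *
w=plane("top",np.array([(452,162),(548,140),(620,430),(523,457)])/4.8+[155,160],.06);print(w.mean(0))
d=(w[0]+w[1]-w[2]-w[3])/2;yaw=np.degrees(np.arctan2(d[1],d[0]));print(np.linalg.norm(d),yaw,np.linalg.norm(w[0]-w[1]))
go(*w.mean(0),.0475,yaw+90)
E
```

```text
[0.51206919 0.0467528 ]
0.18147328239451027 14.33491888207712 0.059492080408979214
turn [ 0.  -0.1  0.8] shift [-0.0005  0.0008  0.1342] | pos [0.5121 0.0459 0.1817] yaw 105.1 w 0.0869 F [-0.   0.2  0. ] t 26.35
```

send_rows(
  moves=[
    [[0, 0, 0, -0.0005, 0.001, 0.04, 1], [0, 0, 0, -0.0005, 0.001, 0.08, 1], [0, 0, 0, -0.0005, 0.001, 0.105, 1], [0, 0, 0, -0.0005, 0.001, 0.12, 1], [0, 0, 0, -0.0005, 0.001, 0.129, 1], [0, 0, 0, -0.0005, 0.001, 0.134, 1], [0, 0, 0, -0.0005, 0.001, 0.134, 1], [0, 0, 0, -0.0005, 0.001, 0.134, 0.75], [0, 0, 0, -0.0005, 0.001, 0.134, 0.7], [0, 0, 0, -0.0005, 0.001, 0.134, 0.6], [0, 0, 0, -0.0005, 0.001, 0.134, 0.3], [0, 0, 0, -0.0005, 0.001, 0.134, 0.3], [0, 0, 0, -0.0005, 0.001, 0.134, 0.3], [0, 0, 0, -0.0005, 0.001, 0.134, 0.3]],
  ],
  grip_force=50,
)

```text
clock: 27.75
eef_pos: [0.513, 0.0471, 0.0489]
eef_rot: [[-0.965, -0.262, 0.0], [-0.262, 0.965, 0.0], [-0.001, 0.0, -1.0]]
contact_force: [-1.1, -0.6, 5.0]
width: 0.0595
gripper_force: 50.0
```

send_rows(
  moves=[
    [[0, 0, 0, 0, 0, -0.003, 0.3], [0, 0, 0, 0, 0, -0.008, 0.3], [0, 0, 0, 0, 0, -0.02, 0.3], [0, 0, 0, 0, 0, -0.04, 0.3], [0, 0, 0, 0, 0, -0.07, 0.3], [0, 0, 0, 0, 0, -0.1, 0.3], [0, 0, 0, 0, 0, -0.12, 0.3], [0, 0, 0, 0, 0, -0.12, 0.3], [0, 0, 0, 0, 0, -0.12, 0.3]],
  ],
)

```text
clock: 28.65
eef_pos: [0.5121, 0.047, 0.1683]
eef_rot: [[-0.965, -0.262, -0.001], [-0.262, 0.965, 0.0], [0.001, 0.0, -1.0]]
contact_force: [-0.2, -0.4, -7.3]
width: 0.059
gripper_force: 50.0
```

```bash
python3 - <<'E'
from h import *
go(.601,-.2855,.10,0)
E
```

```text
turn [ -0.   -0.  105.2] shift [ 0.0015 -0.3442  0.0682] | pos [0.5121 0.047  0.1683] yaw 105.2 w 0.059 F [-0.2 -0.4 -7.3] t 28.65
```

send_rows(
  moves=[
    [[0, 0, 5, 0, -0.015, 0, 0.3], [0, 0, 12, 0, -0.04, 0, 0.3], [0, 0, 19, 0, -0.065, 0, 0.3], [0, 0, 26, 0.001, -0.09, 0, 0.3], [0, 0, 33, 0.001, -0.115, 0, 0.3], [0, 0, 40, 0.001, -0.14, 0, 0.3], [0, 0, 47, 0.001, -0.165, 0, 0.3], [0, 0, 54, 0.001, -0.19, 0, 0.3], [0, 0, 61, 0.001, -0.215, 0, 0.3], [0, 0, 68, 0.001, -0.24, 0, 0.3], [0, 0, 75, 0.001, -0.265, 0, 0.3], [0, 0, 82, 0.001, -0.29, 0.01, 0.3], [0, 0, 89, 0.001, -0.31, 0.02, 0.3], [0, 0, 96, 0.001, -0.33, 0.03, 0.3], [0, 0, 102, 0.001, -0.34, 0.04, 0.3], [0, 0, 105, 0.0015, -0.344, 0.05, 0.3], [0, 0, 105.2, 0.0015, -0.344, 0.06, 0.3], [0, 0, 105.2, 0.0015, -0.344, 0.068, 0.3], [0, 0, 105.2, 0.0015, -0.344, 0.068, 0.3], [0, 0, 105.2, 0.0015, -0.344, 0.068, 0.3]],
  ],
)

```text
clock: 30.65
eef_pos: [0.6016, -0.2847, 0.1002]
eef_rot: [[-0.001, 1.0, -0.0], [1.0, 0.001, 0.001], [0.001, -0.0, -1.0]]
contact_force: [0.8, 0.0, -5.6]
width: 0.0592
gripper_force: 50.0
```

```bash
python3 - <<'E'
from h import *
go(.601,-.2855,.013,0)
f=env.grab_frame("side");cv2.imwrite("pics/s8.png",cv2.resize(f[170:340,260:460],(706,600),interpolation=cv2.INTER_CUBIC)[:,:,::-1])
E
```

```text
turn [-0.  -0.   0.1] shift [-0.0009 -0.0006  0.0872] | pos [ 0.6016 -0.2847  0.1002] yaw 0.1 w 0.0592 F [ 0.8  0.  -5.6] t 30.65
```

View pics/s8.png

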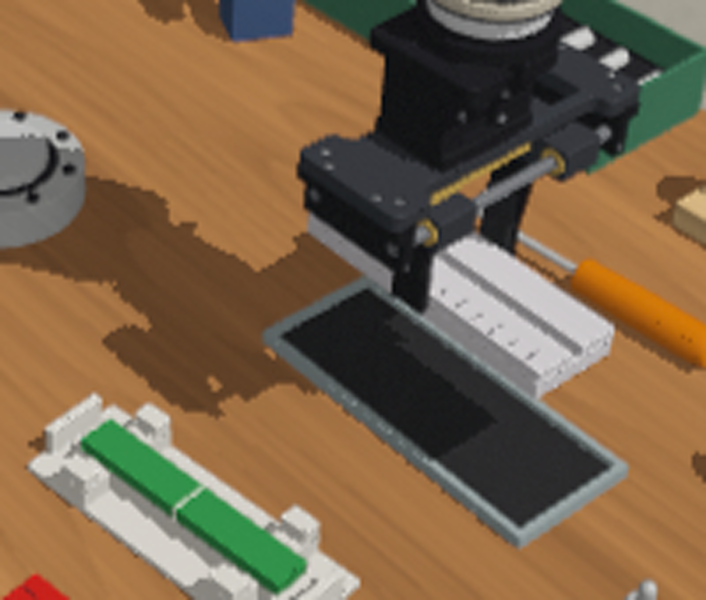

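The bed hangs level, parallel to the tray and above it. Lower it.

send_rows(
  moves=[
    [[0, 0, 0, -0.001, -0.0006, 0.02, 0.3], [0, 0, 0, -0.001, -0.0006, 0.04, 0.3], [0, 0, 0, -0.001, -0.0006, 0.058, 0.3], [0, 0, 0, -0.001, -0.0006, 0.07, 0.3], [0, 0, 0, -0.001, -0.0006, 0.078, 0.3], [0, 0, 0, -0.001, -0.0006, 0.082, 0.3], [0, 0, 0, -0.001, -0.0006, 0.084, 0.3], [0, 0, 0, -0.001, -0.0006, 0.0855, 0.3], [0, 0, 0, -0.001, -0.0006, 0.0865, 0.3], [0, 0, 0, -0.001, -0.0006, 0.087, 0.3], [0, 0, 0, -0.001, -0.0006, 0.087, 0.3]],
  ],
)

```text
clock: 31.8
eef_pos: [0.6011, -0.2863, 0.0137]
eef_rot: [[-0.0, 1.0, 0.0], [1.0, 0.0, -0.0], [-0.0, 0.0, -1.0]]
contact_force: [-0.2, -0.7, -5.6]
width: 0.0593
gripper_force: 50.0
```

send_rows(
  moves=[
    [[0, 0, 0, 0, 0, 0.0004, 0.3], [0, 0, 0, 0, 0, 0.0008, 0.3], [0, 0, 0, 0, 0, 0.0011, 0.3], [0, 0, 0, 0, 0, 0.0011, 0.3], [0, 0, 0, 0, 0, 0.0011, 0.3]],
  ],
)

```text
clock: 32.3
eef_pos: [0.6011, -0.2863, 0.0129]
eef_rot: [[-0.0, 1.0, 0.0], [1.0, 0.0, 0.0], [0.0, 0.0, -1.0]]
contact_force: [-1.2, 1.6, 0.9]
width: 0.0596
gripper_force: 50.0
```

send_rows(
  moves=[
    [[0, 0, 0, 0, 0, 0.0003, 0.3], [0, 0, 0, 0, 0, 0.0004, 0.3], [0, 0, 0, 0, 0, 0.0004, 0.85], [0, 0, 0, 0, 0, 0.0004, 0.85], [0, 0, 0, 0, 0, 0.0004, 0.85], [0, 0, 0, 0, 0, 0.0004, 0.85], [0, 0, 0, 0, 0, -0.01, 0.9], [0, 0, 0, 0, 0, -0.04, 1], [0, 0, 0, 0, 0, -0.08, 1], [0, 0, 0, 0, 0, -0.12, 1], [0, 0, 0, 0, 0, -0.16, 1], [0, 0, 0, 0, 0, -0.2, 1], [0, 0, 0, 0, 0, -0.2, 1]],
  ],
)

```text
clock: 33.6
eef_pos: [0.6037, -0.289, 0.2198]
eef_rot: [[0.001, 1.0, 0.011], [1.0, -0.0, -0.005], [-0.005, 0.011, -1.0]]
contact_force: [0.8, -1.3, 0.1]
width: 0.087
gripper_force: 0.0
```

```bash
python3 - <<'E'
from h import *
f=env.grab_frame("side");cv2.imwrite("pics/s9.png",f[:,:,::-1])
E
```

```text
(no output)
```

View pics/s9.png

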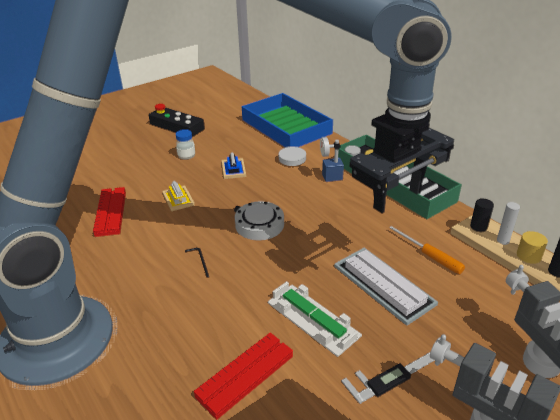

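Everything is in place: bar in the rack (315,313), blue support (233,165), yellow (179,193), bed in the tray (385,283). The gauge is still at (333,165) and the gripper is clear. Handing in.

```bash
python3 -c "
from station import env
print(env.finish_job())"
```

```text
the job is handed in; nothing more can be done
None
```

The fixture is stripped in the order asked: specimen in the rack, blue and yellow supports in their own nests, bed in the tray, gauge left alone; the job was handed in at about 34 s, and no verdict was returned.

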